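# Rock a stuck vial insert free of the dry-block heater

## Task

The aluminium insert with the two large holes sits stuck in the dry-block heater, gripped at both ends by spring jaws. Take it by its upright post and rock it end to end instead of yanking it straight up: tip it first towards the heater's control panel until the far end springs out of its jaw, then back the other way until the end by the panel is out too. Then lift it level, just clear of the heater (about 1 to 5 cm above the heater's top), over its own well, and finish while holding it still there; leave the other insert seated and do not move or tip the glassware and other things around.

Things in the scene. Friction and masses are not known exactly. Their poses are not given: they have to be found in the camera images.
- heater: White dry-block heater fixed to the bench, 170 mm (x) x 220 mm (y), flat top 78 mm above its underside; origin at the centre of its underside. A black control panel with display and dial (45 mm deep, 50 mm high) runs along its -x side. Two wells centred at x = 0, y = -50 and +50 mm, each 78 mm (x) x 43 mm (y) and 18 mm deep (floor 60 mm above the underside).
- well0 (a point): Centre of the mouth, level with the heater's top, of the well at y = -50 mm. In each well a steel spring jaw at either x end (5 mm high, 26 mm wide, its top 7 mm above the well floor) presses on the insert's end face with about 36 N and gives way 1.5 mm at most; friction so holds each end of the insert with 17 to 26 N.
- well1 (a point): Same, of the well at y = +50 mm. When an end of the insert is raised more than 7 mm off the well floor, its jaw springs 3 mm inwards underneath it and props it there, so that this end does not fall back while the other end is rocked up.
- insert_large: The stuck insert, standing in either well: aluminium block 70 mm (x) x 40 mm (y) x 45 mm high, 0.25 to 0.46 kg, with two 17 mm holes (black discs from above), one on each x side of its lifting post, a steel bar 24 mm (x) x 14 mm (y) rising from the block's middle to 125 mm above the underside. Origin at the centre of the underside; axes parallel to the heater's at the start.
- end_near (a point): Middle of the bottom edge of the stuck insert at its end by the control panel (x = -35 mm, z = 0 of the insert).
- end_far (a point): Middle of the bottom edge of the stuck insert at its end away from the control panel (x = +35 mm, z = 0 of the insert).
- post_top (a point): Top centre of the stuck insert's post, 125 mm above its underside. Grip the post across its 14 mm (fingers closing along y), best within 30 mm of the top. Rocking leans the insert about its y axis, over a bottom end edge; 0.1 rad raises the other end 7 mm; the well leaves room for about 0.2 rad either way.
- insert_small: The other insert, same block and post, with twelve small 7 mm holes instead; it sits in the other well and stays there. Origin at the centre of the underside.
- vial: Small capped amber vial, 26 mm wide, 45 mm high, standing on the heater's top at the side away from the panel. Origin at the centre of its underside. Leave alone.
- bottle: Amber bottle, 60 mm wide, 125 mm high, beside the heater. Origin under its centre. Leave alone.
- beaker: Glass beaker, 70 mm wide, 85 mm high, beside the heater. Origin under its centre. Leave alone.
- jar: White plastic jar, 56 mm wide, 65 mm high, beside the heater. Origin under its centre. Leave alone.
- flask: Round glass flask on a cork ring, 72 mm wide, 144 mm high, behind the heater. Origin under its centre. Leave alone.
- samples: Lidded flat sample box, 84 x 124 x 45 mm, behind the heater. Origin under its centre. Leave alone.
- spatula: Spatula, 170 mm long, lying beside the heater. Leave alone.

How it is judged:
By the outcome, as a careful person would: the job done as asked, in the order asked, and still so for the second after the job is handed in, while the arm keeps its last pose, push and grip.
It also fails if it takes over 35 s, if anything falls off the work surface, if the arm or the gripper's body presses on something with over 40 N, if the wrist force passes 120 N, or if a joint passes its speed limit or range.

## Robot

A 7-joint arm with a two-finger parallel gripper is mounted at the origin on the work surface. World frame = base frame: x ahead of the robot, y to its left, z up, the work surface at z = 0. Lengths are in m, angles in rad, forces in N, time in s.
With the tool pointing down it reaches from about 0.425 to 0.875 m from the base axis. Payload 9.9 kg.
Tool frame: the origin (TCP) lies on the centre line of the jaws, within the pads' length; the fingertips stand 25 mm ahead of it and the grasp point (between the pads) lies 6 mm ahead of it; z points along the fingers, y is the line along which they close (so a half turn about z gives the same grasp; the last joint's range is limited). The gripper opens to 85 mm and grips with 20 to 120 N. Pads are 22 mm wide; open, the fingers measure 114 mm over their backs; the gripper's body (76 mm by 85 mm) begins 54 mm behind the grasp point. The pads swing forward as they close: fully open they stand 13 mm farther back than shut.
Start: joints at [1.084, 0.576, 0.025, 1.437, -0.015, 1.129, -0.057], TCP at [0.265, -0.621, 0.256] pointing down, gripper open.
Joint ranges: [-2.76, 2.76], [-0.34, 2.15], [-1.52, 1.57], [0.19, 2.46], [-1.09, 4.23], [0.17, 1.99], [-2.82, 2.82]. Speed limits (rad/s): [2.22, 2.22, 3.01, 3.01, 3.14, 3.14, 3.14].

## Interface

Orientations are given as a unit quaternion [x, y, z, w].
In Python, from bench import get_state, snapshot, camera_model, hand_in, look_for, masks_of, landmark_of gives the robot as it stands.
- The arm moves only by the tool move_arm, never from a script. Its argument "plan" is a list of rows, each a list of 5 numbers: the opening, from 0 (shut) to 1 (fully open), then the shift along the tool's x, y, z in m, then the turn about the tool's z in rad. A call has exactly 10 rows; each row is the pose to reach, as a shift and turn from the pose commanded when the call began, along the tool's axes at that moment; what a row does not reach only later rows make up. A row lasts 1/8 s, in which the tool goes at most 62.5 mm and 10.7 degrees, less where a joint would pass 70% of its speed; a pose out of reach is approached as far as the arm can. A call with a gripper value outside its range is refused whole. The fingers move at their own pace and stop on an object; "force" is the grip in N (left out, the last holds). Time passes only in rows, so rows that repeat a pose let the fingers close, or fill a call up. It gives the time, the measured TCP pose, the force, the opening and the grip force at its end, in the units of the state.
- get_state(): the state, without advancing time (a new reading comes with each control period).
- snapshot(name): name is "side" or "top" or "wrist"; returns (picture, depth): 384x512x3 uint8, blue, green, red; 384x512 float32, m along the optical axis (not along the pixel's ray), 0 where there is no reading.
- camera_model(name): a dict with "vertical_fov" (degrees; the focal length in pixels is half the picture's height over the tangent of half this angle, whatever the lens; pixels are square), "cx", "cy" (the principal point, pixels), "camera_from_world" (4x4, takes a point from world to camera coordinates). Camera axes: x right, y down, z forward; pixel columns grow to the right and rows downward; lengths in m; the calibration is good to about 2 mm. A picture is of the moment at which its call begins: read the wrist's pose just before it. camera_model takes no time and is no camera call; for the wrist camera it gives the pose at the moment of the call.
- hand_in(): hands the job in; it is judged then, once.
Trained networks look in the newest picture that a camera, given by its name, has taken for a name from the list of things; names that differ only in an ending like _2 or _b are one class to them, and where a whole thing is asked for, a point or a joint stands for the part that bears it (a point fixed in the world has none). Each returns a list of dicts, best first, with "confidence" (0 to 1); they miss things now and then, are a little off and sometimes report something else, mostly with a low value. They report only what shows in the picture. A call takes as long as a camera call.
- look_for(thing, camera): "box" ([left, top, width, height] in pixels, round what is visible of it).
- masks_of(thing, camera): "region" (384x512 bool, what is visible of it) and "box" ([left, top, width, height] in pixels, round what is visible of it).
- landmark_of(thing, camera): "pixel" ([column, row] in pixels: a listed point, or the origin of a listed thing).
The state is a dict: "time": time; "qpos": joint angles; "qd": joint speeds; "joint_efforts": joint torques, N m; "tcp_pos": TCP position; "orientation": TCP orientation; "contact_force": force on the tool from outside, world axes, zero at the start; "wrist_torque": the same for the moment, N m; "gripper_width": opening from 0.0 (shut) to 1.0 (fully open); "grip_force": force on a finger pad.
Only numpy, scipy, OpenCV 4.12 (cv2) and the standard library are available. Lean on these libraries where they do the work, as an engineer would, in place of code of your own. Each camera call takes 0.05 s, during which the arm holds its last target. There are 200 camera calls.

## Working session

There is one attempt and no reset: what is moved stays moved. The work goes in short steps, Python scripts to look and compute and a tool call to move; the robot and the scene stay as the last step left them, time stands still between calls to the robot, and variables do not carry over. Pictures are saved under pics/ and viewed, at most 10 in all, crops included, and the job is handed in when it is done.

Besides the shell and the picture viewer there is one more tool, called after "Call:" as name([rows], argument=value, ...), one row to a line, values as JSON. move_arm: Moves the arm, as the interface text tells. Its arguments: {"type":"object","properties":{"plan":{"type":"array"},"force":{"type":"number"}},"required":["plan"]}

```bash
mkdir -p pics; cat > h.py <<'E'
import numpy as np, cv2
from bench import *
def ray(cam,m=None):
    m=m or camera_model(cam); f=192/np.tan(np.radians(m["vertical_fov"])/2)
    return m,f
def px2w(m,u,v,z=None,d=None):
    f=192/np.tan(np.radians(m["vertical_fov"])/2); T=np.linalg.inv(np.array(m["camera_from_world"]))
    r=T[:3,:3]@np.array([(u-m["cx"])/f,(v-m["cy"])/f,1]); o=T[:3,3]
    return o+r*(d if d is not None else (z-o[2])/r[2])
E
python3 - <<'E'
from h import *
ims=[]
for c in("top","side"):
    p,d=snapshot(c); cv2.imwrite(f"pics/{c}1.png",p); np.save(c+".npy",d)
    m=camera_model(c)
    for t in("heater","insert_large","insert_small","post_top","end_near","end_far","well0","well1","vial","flask"):
        r=landmark_of(t,c)
        for q in r[:2]:
            u,v=q["pixel"]; dd=d[int(v),int(u)] if 0<=v<384 and 0<=u<512 else 0
            print(c,t,round(q["confidence"],2),np.round([u,v]),np.round(px2w(m,u,v,d=dd),3))
s=get_state(); print(s)
E
```

```text
top heater 0.83 [278. 216.] [0.554 0.018 0.079]
top insert_large 0.67 [297. 206.] [ 0.578 -0.036  0.111]
top insert_large 0.44 [232. 273.] [0.388 0.154 0.065]
top insert_small 0.86 [265. 225.] [0.523 0.055 0.119]
top insert_small 0.56 [276. 215.] [0.558 0.023 0.075]
top post_top 0.73 [299. 199.] [ 0.586 -0.036  0.186]
top end_near 0.59 [300. 213.] [ 0.558 -0.045  0.102]
top end_near 0.53 [274. 213.] [0.562 0.028 0.081]
top end_far 0.9 [281. 196.] [0.613 0.006 0.078]
top well0 0.82 [291. 201.] [ 0.591 -0.02   0.122]
top well0 0.74 [266. 223.] [0.524 0.055 0.166]
top well1 0.82 [291. 201.] [ 0.591 -0.02   0.122]
top well1 0.74 [266. 223.] [0.524 0.055 0.166]
top vial 0.47 [250. 203.] [0.586 0.098 0.124]
top vial 0.34 [296. 198.] [ 0.59  -0.028  0.18 ]
top flask 0.74 [296. 139.] [ 0.786 -0.043  0.081]
top flask 0.53 [294. 201.] [ 0.587 -0.025  0.161]
side heater 0.94 [283. 226.] [0.515 0.101 0.075]
side heater 0.25 [295. 304.] [ 0.395  0.237 -0.   ]
side insert_large 0.66 [287. 200.] [0.533 0.06  0.123]
side insert_large 0.24 [286. 219.] [0.524 0.074 0.078]
side insert_small 0.72 [285. 
[... 433 characters left out ...]
.02487878,  1.43710991, -0.01501296,
        1.12901259, -0.05648449]), 'qd': array([ 2.66040766e-04,  9.23239799e-04, -5.29400133e-04, -4.01727868e-04,
        1.42277264e-04, -9.99361381e-05, -1.14633682e-03]), 'joint_efforts': array([-1.30010576e-03, -7.65513825e+01,  2.24868245e+00, -2.86293054e+01,
        1.54314382e-02,  2.45895397e-03, -1.44469089e-05]), 'tcp_pos': array([ 0.26461702, -0.62096256,  0.25628497]), 'orientation': array([ 9.79784503e-01,  2.00055809e-01,  7.62210660e-06, -2.52494558e-05]), 'contact_force': array([-0.38368682, -0.03582462, -0.21455858]), 'wrist_torque': array([-0.03512904, -0.00710554,  0.05220928]), 'grip_force': 0.0, 'gripper_width': 1.0013581467686503}
```

```bash
python3 -c "
import cv2
a=cv2.imread('pics/top1.png')[110:300,180:400];b=cv2.imread('pics/side1.png')[110:300,180:400]
cv2.imwrite('pics/c1.png',cv2.hconcat([cv2.resize(x,(400,345),interpolation=cv2.INTER_CUBIC) for x in(a,b)]))"
```

```text
(no output)
```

View pics/c1.png

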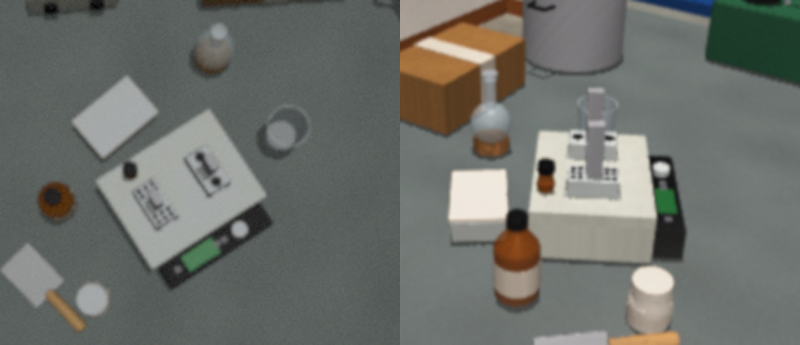

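The stuck insert (two large holes) is at crop (207,165) of the top view, which is the right-hand well. The panel is on the lower-right side. Next I'll fit the heater's pose from the depth.

```bash
cat >> h.py <<'E'
def cloud(c,d):
    m=camera_model(c); f=192/np.tan(np.radians(m["vertical_fov"])/2); T=np.linalg.inv(np.array(m["camera_from_world"]))
    v,u=np.mgrid[:384,:512]; P=np.stack([(u-m["cx"])/f*d,(v-m["cy"])/f*d,d],-1)@T[:3,:3].T+T[:3,3]
    P[d<=0]=np.nan; return P
E
python3 - <<'E'
from h import *
P=cloud("top",np.load("top.npy")); z=P[...,2]
k=((abs(z-.078)<.008)&(P[...,0]>.4)&(P[...,0]<.72)&(abs(P[...,1])<.2)).astype(np.uint8)
n,l,st,_=cv2.connectedComponentsWithStats(k); i=1+np.argmax(st[1:,4]); q=P[l==i][:,:2]
print(len(q),cv2.minAreaRect((q*1000).astype(np.float32)))
k=(z>.14)&(z<.21)&(P[...,0]>.45)&(P[...,0]<.68)&(abs(P[...,1])<.12)
n,l,st,_=cv2.connectedComponentsWithStats(k.astype(np.uint8))
for i in range(1,n): q=P[l==i]; print(len(q),q.mean(0),q.max(0),q.min(0))
s=get_state();from scipy.spatial.transform import Rotation as R
print(R.from_quat(s["orientation"]).as_matrix().round(3))
E
```

```text
3443 ((563.3759765625, 13.49481201171875), (171.11294555664062, 220.71368408203125), 31.928625106811523)
69 [ 0.58734547 -0.02775496  0.17662197] [ 0.60088728 -0.01748299  0.19010096] [ 0.5757766  -0.03964826  0.14082186]
61 [0.53473156 0.05650124 0.17871845] [0.54743275 0.06742154 0.19011093] [0.52320721 0.04530916 0.14107049]
[[ 0.92   0.392  0.   ]
 [ 0.392 -0.92   0.   ]
 [ 0.    -0.    -1.   ]]
```

Call:
move_arm([
  [1,0.04,-0.032,0,0],
  [1,0.09,-0.07,0,-0.03],
  [1,0.135,-0.106,0,-0.06],
  [1,0.18,-0.142,0,-0.09],
  [1,0.225,-0.177,0,-0.12],
  [1,0.27,-0.213,0,-0.154],
  [1,0.315,-0.248,0,-0.154],
  [1,0.36,-0.284,0,-0.154],
  [1,0.405,-0.319,0,-0.154],
  [1,0.45,-0.355,0,-0.154],
])

```text
time: 2.35
tcp_pos: [0.5403, -0.1164, 0.2566]
orientation: [0.962, 0.275, 0.0, 0.0]
contact_force: [-0.2, -0.4, 0.1]
gripper_width: 1.006
grip_force: 0.0
```

```bash
cat > d.py <<'E'
from h import *
from scipy.spatial.transform import Rotation as R
import sys
def delta(t):
    s=get_state(); M=R.from_quat(s["orientation"]).as_matrix()
    print("tcp",s["tcp_pos"].round(4),"tilt",M[2].round(4),"yaw",np.degrees(np.arctan2(M[1,0],M[0,0])).round(2),"F",s["contact_force"].round(1),"T",s["wrist_torque"].round(2),"w",round(s["gripper_width"],3),"g",round(s["grip_force"],1),"t",s["time"])
    print("need",(M.T@(np.array(t)-s["tcp_pos"])).round(4))
if __name__=="__main__": delta([float(a) for a in sys.argv[1:4]])
E
python3 d.py 0.589 -0.0285 0.256
```

```text
tcp [ 0.5403 -0.1164  0.2566] tilt [ 5.e-04  6.e-04 -1.e+00] yaw 31.88 F [-0.2 -0.4  0.1] T [-0.06 -0.05  0.06] w 1.006 g 0.0 t 2.35
need [ 0.0878 -0.0489  0.0006]
```

Call:
move_arm([
  [1,0.03,-0.016,0,0],
  [1,0.06,-0.033,0,0],
  [1,0.088,-0.049,0,0],
  [1,0.088,-0.049,0,0],
  [0.7,0.088,-0.049,0,0],
  [0.6,0.088,-0.049,0,0],
  [0.6,0.088,-0.049,0,0],
  [0.6,0.088,-0.049,0,0],
  [0.6,0.088,-0.049,0,0],
  [0.6,0.088,-0.049,0,0],
])

```text
time: 3.6
tcp_pos: [0.5882, -0.0299, 0.2563]
orientation: [0.962, 0.275, -0.0, -0.0]
contact_force: [-1.0, 0.5, -0.0]
gripper_width: 0.594
grip_force: 0.0
```

```bash
python3 - <<'E'
from h import *
from d import delta
m=camera_model("wrist");p,d=snapshot("wrist"); cv2.imwrite("pics/w1.png",p)
for t in("post_top","insert_large","end_near","end_far"):
    for q in landmark_of(t,"wrist")[:1]: print(t,q, px2w(m,*q["pixel"],z=.185))
P=cloud("wrist",d); z=P[...,2]
k=(z>.165)&(z<.2)&(np.hypot(P[...,0]-.589,P[...,1]+.0285)<.04)
n,l,st,_=cv2.connectedComponentsWithStats(k.astype(np.uint8))
for i in range(1,n):
    if st[i,4]>30: q=P[l==i]; print(len(q),q.mean(0),cv2.minAreaRect((q[:,:2]*1000).astype(np.float32)),np.median(q[:,2]))
k=(z>.072)&(z<.084); print("heater z",np.median(z[k]))
k=(z>.1)&(z<.12)&(np.hypot(P[...,0]-.589,P[...,1]+.0285)<.045);q=P[k];print("block top",len(q),np.median(q[:,2]),cv2.minAreaRect((q[:,:2]*1000).astype(np.float32)) if len(q) else 0)
delta([.589,-.0285,.176])
E
```

```text
post_top {'pixel': [263.1, 215.6], 'confidence': 0.76} [ 0.58777377 -0.03420117  0.185     ]
insert_large {'pixel': [261.0, 171.1], 'confidence': 0.96} [ 0.61588653 -0.01476007  0.185     ]
end_far {'pixel': [262.3, 140.4], 'confidence': 0.94} [ 0.63458089 -0.00409503  0.185     ]
707 [ 0.5920772  -0.02873259  0.18330463] ((589.8429565429688, -30.029037475585938), (23.961427688598633, 13.825515747070312), 31.68515968322754) 0.18532648381263603
heater z 0.07858727280645111
block top 1964 0.10571685298869907 ((589.8987426757812, -30.136131286621094), (69.33500671386719, 40.063011169433594), 32.028011322021484)
tcp [ 0.5882 -0.0299  0.2563] tilt [-0.  0. -1.] yaw 31.9 F [ 0.1 -0.7 -0.3] T [ 0.   -0.    0.03] w 0.599 g 0.0 t 3.85
need [ 0.0014 -0.0008  0.0803]
```

View pics/w1.png

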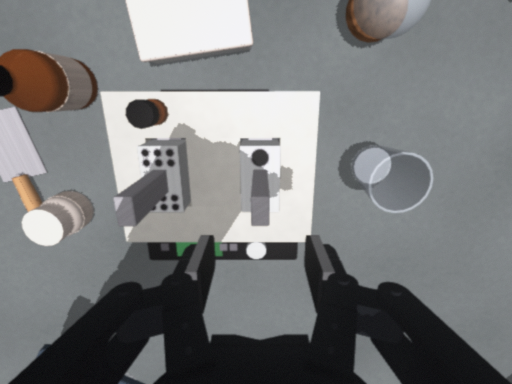

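Call:
move_arm([
  [0.6,0.001,0.001,0.02,0],
  [0.6,0.001,0.001,0.045,0],
  [0.6,0.001,0.001,0.07,0],
  [0.6,0.001,0.001,0.08,0],
  [0.4,0.001,0.001,0.08,0],
  [0,0.001,0.001,0.08,0],
  [0,0.001,0.001,0.08,0],
  [0,0.001,0.001,0.08,0],
  [0,0.001,0.001,0.08,0],
  [0,0.001,0.001,0.08,0],
], force=70)

```text
time: 5.1
tcp_pos: [0.5899, -0.0297, 0.1774]
orientation: [0.961, 0.275, 0.001, -0.0]
contact_force: [-2.9, 2.0, 6.9]
gripper_width: 0.151
grip_force: 69.9
```

```bash
python3 d.py 0.5899 -0.0301 0.176
```

```text
tcp [ 0.5899 -0.0297  0.1774] tilt [ 1.3e-03  2.0e-04 -1.0e+00] yaw 31.93 F [-2.9  2.   6.9] T [0.49 0.57 0.06] w 0.151 g 69.9 t 5.1
need [-0.0002  0.0004  0.0014]
```

Call:
move_arm([
  [0,-0.0023,0,-0.0005,0],
  [0,-0.0045,0,-0.001,0],
  [0,-0.0068,0,-0.0015,0],
  [0,-0.009,0,-0.002,0],
  [0,-0.0113,0,-0.0025,0],
  [0,-0.0135,0,-0.003,0],
  [0,-0.016,0,-0.0034,0],
  [0,-0.018,0,-0.0038,0],
  [0,-0.018,0,-0.0038,0],
  [0,-0.018,0,-0.0038,0],
])

```text
time: 6.35
tcp_pos: [0.5771, -0.0378, 0.1813]
orientation: [0.961, 0.275, 0.003, -0.0]
contact_force: [5.2, 6.0, -0.1]
gripper_width: 0.157
grip_force: 70.2
```

```bash
cat > m.py <<'E'
from h import *
from d import delta
import sys
# insert tilt from the block top plane + end heights, heater frame
C=np.array([.5634,.0135]); a=np.radians(31.95); ex=np.array([np.cos(a),np.sin(a)]); ey=np.array([-ex[1],ex[0]])
for c in sys.argv[1:]:
    p,d=snapshot(c); cv2.imwrite("pics/last_%s.png"%c,p); P=cloud(c,d)
    X=(P[...,:2]-C)@ex; Y=(P[...,:2]-C)@ey; Z=P[...,2]
    hz=np.nanmedian(Z[(abs(Z-.078)<.008)&(abs(X)<.08)&(abs(Y)<.105)])
    k=(Z>.09)&(Z<.19)&(abs(Y+.05)<.018)&(abs(X)<.045)
    x,z=X[k],Z[k]; A=np.c_[x,np.ones(len(x))]; w=abs(z-.11)<.018
    if w.sum()<20: print(c,"few",w.sum()); continue
    for _ in range(6):
        s=np.linalg.lstsq(A[w],z[w],rcond=None)[0]; w=abs(A@s-z)<.003
    print(c,"heater top",round(hz,4),"block n",w.sum(),"slope",s[0].round(3),"top z at mid",s[1].round(4),"x range",x[w].min().round(3),x[w].max().round(3))
delta([.59,-.03,.176])
E
python3 m.py wrist side
```

```text
wrist heater top 0.0786 block n 2954 slope 0.152 top z at mid 0.1111 x range -0.037 0.031
side heater top 0.0767 block n 98 slope 0.154 top z at mid 0.109 x range -0.037 0.03
tcp [ 0.5771 -0.0378  0.1813] tilt [ 0.0066  0.0014 -1.    ] yaw 31.97 F [5.5 6.4 0.2] T [ 1.67 -1.79 -0.  ] w 0.151 g 70.1 t 6.45
need [0.0151 0.0002 0.0054]
```

Far end is up 10.6 mm with the near end on the floor. Now I'll rock it back.

Call:
move_arm([
  [0,0.0035,0,0.0004,0],
  [0,0.007,0,0.0006,0],
  [0,0.01,0,0,0],
  [0,0.013,0,-0.001,0],
  [0,0.016,0,-0.002,0],
  [0,0.019,0,-0.0026,0],
  [0,0.022,0,-0.0034,0],
  [0,0.025,0,-0.004,0],
  [0,0.027,0,-0.0045,0],
  [0,0.027,0,-0.0045,0],
])

```text
time: 7.7
tcp_pos: [0.5946, -0.0276, 0.1846]
orientation: [0.962, 0.274, -0.003, 0.001]
contact_force: [-9.9, -3.7, 9.6]
gripper_width: 0.151
grip_force: 72.3
```

```bash
python3 m.py wrist side
```

```text
wrist heater top 0.0786 block n 2506 slope -0.011 top z at mid 0.1131 x range -0.018 0.039
side heater top 0.0766 block n 94 slope -0.012 top z at mid 0.1112 x range -0.031 0.038
tcp [ 0.5946 -0.0276  0.1847] tilt [-5.8e-03 -5.0e-04 -1.0e+00] yaw 31.82 F [-9.  -3.   8.7] T [-0.98  2.53  0.09] w 0.15 g 72.3 t 7.8
need [-0.0051 -0.0003  0.0087]
```

Call:
move_arm([
  [0,0.0015,0,-0.0004,0],
  [0,0.003,0,-0.0008,0],
  [0,0.0045,0,-0.0012,0],
  [0,0.006,0,-0.0016,0],
  [0,0.007,0,-0.002,0],
  [0,0.007,0,-0.002,0],
  [0,0.007,0,-0.002,0],
  [0,0.007,0,-0.002,0],
  [0,0.007,0,-0.002,0],
  [0,0.007,0,-0.002,0],
])

```text
time: 9.05
tcp_pos: [0.6001, -0.0242, 0.1862]
orientation: [0.962, 0.274, -0.004, 0.001]
contact_force: [-9.5, -4.7, 7.0]
gripper_width: 0.156
grip_force: 72.1
```

```bash
python3 m.py wrist side
```

```text
wrist heater top 0.0786 block n 2350 slope -0.066 top z at mid 0.1153 x range -0.012 0.04
side heater top 0.0766 block n 87 slope -0.071 top z at mid 0.1134 x range -0.028 0.04
tcp [ 0.6001 -0.0242  0.1862] tilt [-7.1e-03 -8.0e-04 -1.0e+00] yaw 31.81 F [-9.  -5.1  5.6] T [-1.15  2.61  0.08] w 0.152 g 72.2 t 9.15
need [-0.0115 -0.0004  0.0103]
```

Call:
move_arm([
  [0,-0.002,0,0.0004,0],
  [0,-0.004,0,0.0008,0],
  [0,-0.006,0,0.0012,0],
  [0,-0.008,0,0.0015,0],
  [0,-0.01,0,0.0015,0],
  [0,-0.01,0,0.0015,0],
  [0,-0.01,0,0.0015,0],
  [0,-0.01,0,0.0015,0],
  [0,-0.01,0,0.0015,0],
  [0,-0.01,0,0.0015,0],
])

```text
time: 10.4
tcp_pos: [0.595, -0.0269, 0.1853]
orientation: [0.961, 0.275, 0.0, 0.0]
contact_force: [3.9, 1.8, 4.1]
gripper_width: 0.154
grip_force: 71.8
```

```bash
python3 m.py wrist side
```

```text
wrist heater top 0.0786 block n 2418 slope -0.037 top z at mid 0.1139 x range -0.017 0.037
side heater top 0.0767 block n 90 slope -0.037 top z at mid 0.1118 x range -0.033 0.035
tcp [ 0.595  -0.027   0.1853] tilt [ 6.e-04  2.e-04 -1.e+00] yaw 31.9 F [3.2 1.6 3.6] T [ 0.73 -1.25 -0.  ] w 0.152 g 71.8 t 10.5
need [-0.0058 -0.0001  0.0093]
```

Call:
move_arm([
  [0,-0.0015,0,0.0003,0],
  [0,-0.003,0,0.0007,0],
  [0,-0.0045,0,0.001,0],
  [0,-0.006,0,0.0012,0],
  [0,-0.006,0,0.0012,0],
  [0,-0.006,0,0.0012,0],
  [0,-0.006,0,0.0012,0],
  [0,-0.006,0,0.0012,0],
  [0,-0.006,0,0.0012,0],
  [0,-0.006,0,0.0012,0],
])

```text
time: 11.75
tcp_pos: [0.5902, -0.0299, 0.1843]
orientation: [0.961, 0.275, 0.001, -0.0]
contact_force: [3.4, 2.3, 5.5]
gripper_width: 0.159
grip_force: 72.1
```

```bash
python3 m.py wrist side
```

```text
wrist heater top 0.0786 block n 2489 slope -0.007 top z at mid 0.1128 x range -0.023 0.034
side heater top 0.0766 block n 102 slope -0.003 top z at mid 0.1108 x range -0.036 0.033
tcp [ 0.5902 -0.0299  0.1843] tilt [ 1.4e-03  4.0e-04 -1.0e+00] yaw 31.91 F [3.6 2.9 7.3] T [ 1.04 -1.51  0.05] w 0.152 g 72.1 t 11.85
need [-0.0002 -0.      0.0083]
```

Call:
move_arm([
  [0,0.0005,0,-0.003,0],
  [0,0.001,0,-0.007,0],
  [0,0.001,0,-0.012,0],
  [0,0.001,0,-0.018,0],
  [0,0.001,0,-0.024,0],
  [0,0.001,0,-0.03,0],
  [0,0.001,0,-0.036,0],
  [0,0.001,0,-0.041,0],
  [0,0.001,0,-0.041,0],
  [0,0.001,0,-0.041,0],
])

```text
time: 13.1
tcp_pos: [0.5903, -0.0297, 0.2247]
orientation: [0.961, 0.275, -0.0, -0.0]
contact_force: [0.9, -0.3, -3.6]
gripper_width: 0.156
grip_force: 70.7
```

```bash
sed -i 's/abs(z-.11)<.018/(z>.125)\&(z<.17)/; s/Z<.19/Z<.18/' m.py; python3 m.py wrist side; python3 -c "
import cv2
cv2.imwrite('pics/c2.png',cv2.hconcat([cv2.imread('pics/last_wrist.png')[60:300,80:400],cv2.resize(cv2.imread('pics/last_side.png')[130:250,210:370],(320,240))]))"
```

```text
wrist heater top 0.0785 block n 2460 slope -0.021 top z at mid 0.1532 x range -0.022 0.033
side heater top 0.0766 block n 134 slope -0.025 top z at mid 0.1513 x range -0.036 0.032
tcp [ 0.5903 -0.0297  0.2246] tilt [-4.e-04 -3.e-04 -1.e+00] yaw 31.9 F [-0.5 -0.1 -3. ] T [-0.   -0.01 -0.03] w 0.15 g 70.7 t 13.2
need [-0.0004  0.0001  0.0486]
```

View pics/c2.png

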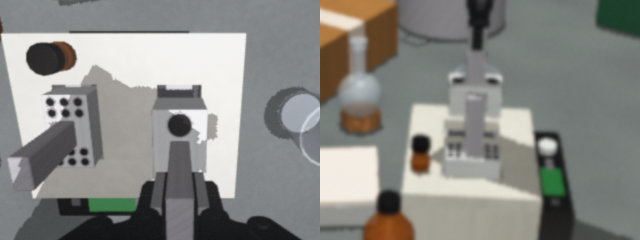

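The insert hangs over its well (crop 180,130) about 3 cm above the heater top and tilted about 1°. The other insert and the vial haven't moved.

```bash
python3 -c "
from bench import *
print(hand_in())"
```

```text
the job is handed in; nothing more can be done
None
```

The stuck insert was rocked free, far end first and then the end by the panel. It was handed in held still over its own well, about 3 cm above the heater's top and level to about 1.3°, with the other insert still seated and the vial in place; I did not check the rest of the glassware individually.

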